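# Click the lamp's filter selector round to green and open the shutter

## Task

On the white microscope lamp unit, push the black pointer lever of the filter selector clockwise (seen from above) with a fingertip, click by click, until it rests in the click at the green dot, without going past it. Only then press the round white shutter button fully down and let it come back up. Push gently: never pinch or force the selector, and leave the dish, the bottle and the tip box where they stand.

Things in the scene. Friction and masses are not known exactly. Their poses are not given: they have to be found in the camera images.
- unit: White lamp control unit, a fixed box 220 x 300 x 70 mm (x, y, z of its own frame), origin at the centre of its underside; its flat top is 70 mm above the origin. The selector axis stands at (0, +45) mm on it, the shutter button at (-30, -95) mm.
- selector (a joint): Filter selector angle (rad), growing clockwise seen from above. Six click places 0.524 apart, at 0, 0.524 ... 2.618; stops 0.17 outside the end ones. Starts in the first or second place. Past half-way between two places it snaps on into the next by itself, ahead of the finger; 2 to 3 N at the lever's end does it. At 0 the pointer lies 75 deg anticlockwise of the unit's +x.
- selector_axis (a point): On the vertical turning axis, at the hub's top, 35 mm above the unit's top; it turns with the selector: x along the pointer lever, z up. Black hub 38 mm across; black lever 12 mm wide, white line on top, reaching 48 mm from the axis, from 11 to 35 mm above the unit's top. To turn it clockwise push its +y side towards -y.
- pointer_tip (a point): Outer end of the pointer lever, at its top, 48 mm from the axis.
- pointer_aim (a point): Point 62 mm from the axis that the pointer aims at, near the panel surface: over the dot of the chosen place when the selector rests in its click.
- dot_green: Green dot on the unit's top, 18 mm across, 2 mm high, origin at the centre of its underside. Dots lie at the click places 62 mm from the selector axis: a black one at the first place, a white one at the second, then green, blue, yellow and red in an order that changes.
- shutter_top (a point): Centre of the top of the white round shutter button, 28 mm across, sprung, in a dark housing on the unit's top; it is pushed straight down 6 mm with about 4 N.
- shutter (a joint): How far the shutter button is pressed (m): 0 up, 0.006 fully down.
- dish: Loose clear lidded culture dish, 60 mm across, 15 mm high, standing on the unit's top; origin at the centre of its underside. To be left alone.
- bottle_mid (a point): Half-way up the loose amber bottle, 54 mm across, 105 mm high, standing on the bench to the +y side of the unit. To be left alone.
- tipbox: Loose blue tip box with clear lid, about 87 x 62 x 65 mm, standing on the bench to the -y side of the unit; origin at the centre of its underside. To be left alone.

How it is judged:
By the outcome, as a careful person would: the job done as asked, in the order asked, and still so for the second after the job is handed in, with the robot touching nothing.
It also fails if it takes over 58 s, if anything falls off the work surface, if the arm or the gripper's body presses on something with over 40 N, if the wrist force passes 120 N, or if a joint passes its speed limit or range.

## Robot

A 7-joint arm with a two-finger parallel gripper is mounted at the origin on the work surface. World frame = base frame: x ahead of the robot, y to its left, z up, the work surface at z = 0. Lengths are in m, angles in degrees, forces in N, time in s.
With the tool pointing down it reaches from about 0.425 to 1.025 m from the base axis. Payload 9.4 kg.
Tool frame: the origin (TCP) lies at the very end of the fingers, on their centre line; the grasp point (between the pads) lies grip_point_offset behind it (grip_point_offset is the distance from the TCP to the grasp point, in m); z points along the fingers, y is the line along which they close (so a half turn about z gives the same grasp; the last joint's range is limited). The gripper opens to 85 mm and grips with 20 to 120 N. Pads are 22 mm wide; open, the fingers measure 114 mm over their backs; the gripper's body (76 mm by 85 mm) begins 54 mm behind the grasp point. The pads swing forward as they close: fully open they stand 13 mm farther back than shut.
Start: joints at [67.397, 34.337, -0.143, 91.639, 0.103, 54.024, -4.572], TCP at [0.227, -0.689, 0.231] pointing down, gripper open.
Joint ranges: [-147.43, 147.43], [-19.82, 112.94], [-74.19, 73.91], [6.32, 146.72], [-59.91, 239.91], [6.04, 106.73], [-150.56, 150.56]. Speed limits (degrees/s): [127.2, 127.2, 172.46, 172.46, 180, 180, 180].

## Interface

Orientations are given as a 3x3 rotation matrix whose columns are the frame's x, y, z axes.
In Python, from station import * gives the robot as it stands. Calls block until the motion is done:
- move_pose(position, orientation): joint-space move of the TCP to a pose.
- line_to(position, rate=0.15, rot=None): straight line of the TCP; rot=None keeps the orientation; rate is the mean speed in m/s.
- move_joints(angles): joint-space move.
- command_gripper(opening): finger opening in m; the grip force is fixed at half the most; returns when the fingers have stopped.
- sleep(seconds).
- inverse_kinematics(position, orientation): joint angles nearest the present ones, or None.
- camera(name): name is "scene" or "top" or "wrist"; returns a dict with "color" (384x512x3 uint8, red, green, blue), "vfov" (degrees; the focal length in pixels is half the picture's height over the tangent of half this angle, whatever the lens; pixels are square), "cx", "cy" (the principal point, pixels), "R" (3x3) and "t" (3): a world point X has camera coordinates R X + t. Camera axes: x right, y down, z forward; pixel columns grow to the right and rows downward; lengths in m; the calibration is good to about 2 mm. A picture is of the moment at which its call begins. There is no depth.
A pose or a line that the arm cannot do raises Unreachable and nothing moves.
- finish_job(): hands the job in; it is judged then, once.
Readings, each from a call of its own:
- current_time_s(): time.
- current_q(): joint angles.
- current_dq(): joint speeds.
- current_tau(): joint torques, N m.
- current_tool_pos(): TCP position.
- current_eef_rot(): TCP orientation.
- current_wrist_force(): force on the tool from outside, world axes, zero at the start.
- current_ft_torque(): the same for the moment, N m.
- current_opening(): finger opening in m.
- current_gripper_force(): force on a finger pad.
Only numpy, scipy, OpenCV 4.12 (cv2) and the standard library are available. Lean on these libraries where they do the work, as an engineer would, in place of code of your own. Each camera call takes 0.05 s, during which the arm holds its last target. There are 200 camera calls.

## Working session

There is one attempt and no reset: what is moved stays moved. The work goes in short steps, each a Python script; the robot and the scene stay as the last script left them, time stands still between calls to the robot, and variables do not carry over. Pictures are saved under pics/ and viewed, at most 10 in all, crops included, and the job is handed in when it is done.

```bash
mkdir -p pics; ls; python3 - <<'E'
from station import *
import cv2,numpy as np
ims=[]
for n in ("scene","top","wrist"):
    c=camera(n); cv2.imwrite(f"pics/{n}0.png",c["color"][:,:,::-1]); print(n,c["vfov"],c["cx"],c["cy"],np.round(c["R"],3).tolist(),np.round(c["t"],3), -np.array(c["R"]).T@c["t"])
print(current_time_s(), grip_point_offset if 'grip_point_offset' in globals() else None, current_eef_rot())
E
```

```text
pics
scene 54.27586968502244 253.5374791588887 192.69571514267335 [[-0.36, 0.933, 0.001], [0.599, 0.232, -0.767], [-0.715, -0.276, -0.642]] [ 0.21  -0.315  1.403] [1.26783818 0.26416513 0.65914316]
top 54.21243191656123 254.57375666737383 194.03484181260512 [[-0.007, -1.0, 0.014], [-0.986, 0.005, -0.165], [0.165, -0.015, -0.986]] [0.032 0.607 0.739] [0.47729547 0.03980898 0.82808939]
wrist 59.52703321637545 252.26106985159947 190.33297561962772 [[0.312, -0.95, -0.001], [-0.916, -0.301, 0.264], [-0.251, -0.082, -0.964]] [-0.723 -0.034  0.378] [ 0.28970897 -0.66625804  0.37313263]
0.15 0.0187 [[ 9.49931756e-01  3.12457109e-01 -4.62337961e-04]
 [ 3.12457430e-01 -9.49931193e-01  1.04104062e-03]
 [-1.13908709e-04 -1.13337848e-03 -9.99999351e-01]]
```

View pics/top0.png

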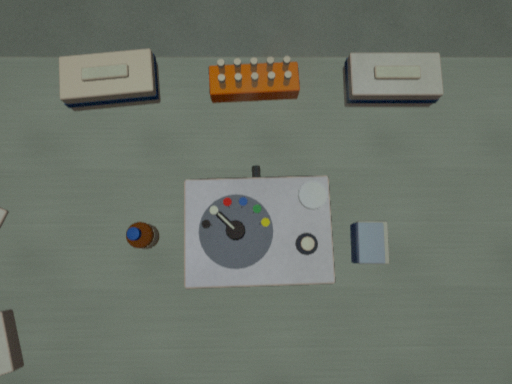

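View pics/scene0.png

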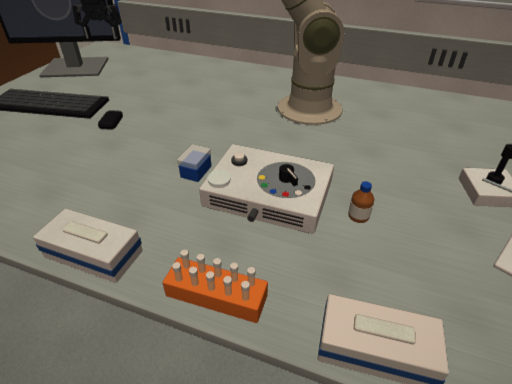

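The top view shows the unit in the middle, with hub (236,231) and the lever pointing at the white dot (214,210), which is the second place. Going clockwise, the dots are black (206,224), white, red (228,202), blue (243,201), green (257,209) and yellow (265,222). Green is therefore the fifth place, three clicks on. The button is at (307,244), the dish at (313,195).

```bash
cat > h.py <<'E'
from station import *
import cv2,numpy as np
def ray(c,u,v,z):
    f=192/np.tan(np.radians(c["vfov"]/2)); R=np.array(c["R"]);o=-R.T@np.array(c["t"])
    d=R.T@np.array([(u-c["cx"])/f,(v-c["cy"])/f,1]); return (o+d*(z-o[2])/d[2])[:2]
def proj(c,X):
    f=192/np.tan(np.radians(c["vfov"]/2)); p=np.array(c["R"])@np.array(X)+c["t"]; return p[:2]/p[2]*f+[c["cx"],c["cy"]]
def blobs(c,lo,hi,amin,amax,roi=None):
    h=cv2.cvtColor(c["color"],cv2.COLOR_RGB2HSV); m=cv2.inRange(h,lo,hi)
    if roi: k=np.zeros_like(m); x0,y0,x1,y1=roi; k[y0:y1,x0:x1]=255; m&=k
    n,_,s,ce=cv2.connectedComponentsWithStats(m)
    return [(tuple(ce[i]),s[i,4]) for i in range(1,n) if amin<=s[i,4]<=amax]
def down(yaw): # tool y axis along yaw (rad), pointing down
    y=np.array([np.cos(yaw),np.sin(yaw),0]); z=np.array([0,0,-1.]); return np.column_stack([np.cross(y,z),y,z])
E
python3 - <<'E'
from h import *
c=camera("top"); roi=(190,185,330,280)
P={}
for n,lo,hi in (("red",(0,150,80),(6,255,255)),("green",(45,120,50),(75,255,255)),("blue",(105,150,80),(125,255,255)),("yellow",(22,150,80),(35,255,255))):
    for ce,a in blobs(c,lo,hi,10,200,roi): P[n]=ray(c,*ce,.072); print(n,np.round(ce,1),a,P[n].round(4))
# circle centre from known radius + known spacing: dots red,blue,green,yellow at places 3..6 -> fit rigid (yaw, centre)
ang=np.radians(75)-np.array([2,3,4,5])*.5236
A=np.c_[np.cos(ang),np.sin(ang)]*.062
B=np.array([P[k] for k in("red","blue","green","yellow")])
a=(A-A.mean(0))@[1,1j]; b=(B-B.mean(0))@[1,1j]; s=(b*a.conj()).sum(); yaw=np.angle(s); print("scale",abs(s)/(abs(a)**2).sum())
R=np.array([[np.cos(yaw),-np.sin(yaw)],[np.sin(yaw),np.cos(yaw)]])
ax=B.mean(0)-R@A.mean(0); print("yaw",np.degrees(yaw),"axis",ax, "res",(B-(A@R.T+ax)).round(4).tolist())
o=ax-R@[0,.045]; sh=o+R@[-.03,-.095]; print("origin",o,"shutter",sh)
for z in(.08,.1):print("button px at z",z,proj(c,[*sh,z]))
h=cv2.cvtColor(c["color"],cv2.COLOR_RGB2HSV); print("hub px",proj(c,[*ax,.105]))
roi=(296,234,318,254); print(blobs(c,(0,0,120),(180,120,255),20,300,roi))
s=camera("scene"); print("scene button", [ (z,proj(s,[*sh,z]).round(1)) for z in (.08,.09,.1)], blobs(s,(0,0,120),(180,120,255),20,300,(230,148,250,166)))
im=cv2.resize(c["color"][185:290,180:340,::-1],None,fx=4,fy=4,interpolation=2); im2=cv2.resize(s["color"][140:220,200:340,::-1],None,fx=4.57,fy=4.57)[:180*2]
cv2.imwrite("pics/a.png",np.vstack([im[:, :640][:300],im2[:290,:640]]))
E
```

```text
red [226.8 201.5] 47 [0.5886 0.0853]
green [256.5 208.1] 43 [0.5748 0.0249]
blue [242.7 200.8] 38 [0.5898 0.0529]
yellow [265.1 221.9] 49 [0.5466 0.0079]
scale 1.0045519282950601
yaw 1.5992339598052334 axis [0.5293523  0.06739428] res [[-0.0001, 0.0002], [0.0002, -0.0002], [0.0004, 0.0001], [-0.0004, -0.0001]]
origin [0.53060817 0.02241181] shutter [ 0.50327114 -0.07338843]
button px at z 0.08 [306.45235825 243.08229421]
button px at z 0.1 [308.00615142 242.70891507]
hub px [234.93750717 229.44626448]
[((np.float64(307.1458333333333), np.float64(243.04166666666666)), np.int32(144))]
scene button [(0.08, array([238.7, 158.6])), (0.09, array([238.6, 155.5])), (0.1, array([238.5, 152.4]))] [((np.float64(239.71951219512195), np.float64(154.34552845528455)), np.int32(246))]
```

The rigid fit to the dots is within 0.4 mm: selector axis (0.529, 0.067), yaw 1.6°, button top at about z = 0.093. Next I'll move above the lever's anticlockwise side and look.

```bash
cat >> h.py <<'E'
AX=np.array([.52935,.0674]); YAW=np.radians(1.6)
def place(th,r=.037,d=.0205,z=.087): # finger centre beside a lever at selector angle th
    a=YAW+np.radians(75)-th; e=np.array([np.cos(a),np.sin(a)]); n=np.array([-e[1],e[0]])
    return [*(AX+r*e+d*n),z], down(a-np.pi/2)
E
python3 - <<'E'
from h import *
print(current_time_s()); command_gripper(0.0); print(current_time_s(),current_opening())
p,R=place(.10,z=.20); move_pose(p,R); print(current_time_s(),current_q())
c=camera("wrist"); cv2.imwrite("pics/w1.png",c["color"][:,:,::-1])
E
```

```text
0.25
1.0167 0.00011476429738342338
4.0083 [  0.80387509  25.47839463 -25.60132063 117.41039729  16.63669573
  40.54616404 -54.59459915]
```

View pics/w1.png

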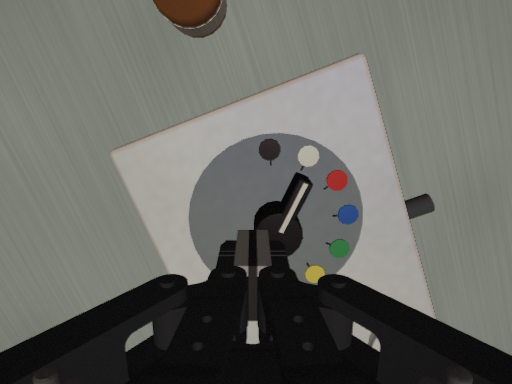

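The wrist view shows the lever from the hub (280,228) to its tip (305,180), aiming at the white dot (308,156). The green dot is at (340,248), and the closed finger is on the anticlockwise side with clear space below it. Next I'll lower it and push the first click while logging force.

```bash
cat >> h.py <<'E'
def push(th0,th1,d=.0145,step=.04,fmax=8):
    """step the finger clockwise; stop at th1, after a snap (force fell away) or too much force"""
    th=th0; peak=0; log=[]
    while th<th1:
        th=min(th+step,th1); p,R=place(th,d=d); line_to(p,rate=.03,rot=R)
        f=float(np.array(current_wrist_force())[:2]@R[:2,1])*-1  # resisting force against push (tool y)
        log.append((round(th,2),round(f,2))); peak=max(peak,f)
        if f>fmax or (peak>1.2 and f<.3*peak): break
    print(log,"t",current_time_s()); return th
E
python3 - <<'E'
from h import *
p,R=place(.05,d=.0145,z=.12); move_pose(p,R); p,R=place(.05,d=.0145); line_to(p,.1,R); print(current_time_s(),current_wrist_force())
push(.05,.86)
for n in("top","wrist"):
    c=camera(n); cv2.imwrite(f"pics/{n}2.png",c["color"][:,:,::-1])
E
```

```text
4.9583 [ 0.29517995 -0.43489011  0.46789855]
[(0.09, 0.37), (0.13, -1.05), (0.17, 0.59), (0.21, 0.01), (0.25, -0.39), (0.29, -0.55), (0.33, 0.78), (0.37, 1.48), (0.41, 2.28), (0.45, 3.72), (0.49, 3.17), (0.53, 1.64), (0.57, 0.23)] t 8.2083
```

View pics/wrist2.png

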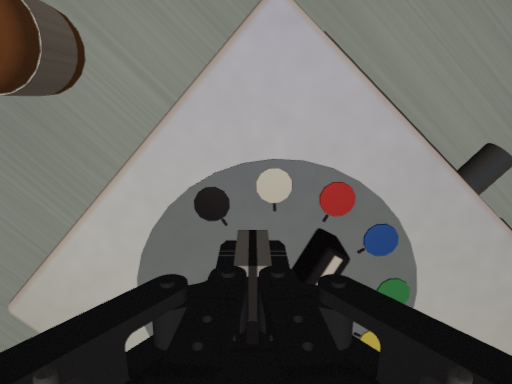

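The lever has snapped ahead of the finger. Its tip is at about (325,235), aiming at the red dot (338,198). I'll measure the angle from the white line, then push the second click.

```bash
sed -i 's/peak>1.2/peak>2.3/' h.py; cat >> h.py <<'E'
def tips(c):
    for k in range(6):
        a=YAW+np.radians(75)-k*.5236; e=np.array([np.cos(a),np.sin(a)])
        q=[proj(c,[*(AX+r*e),.105]) for r in(.048,.03)]
        print(k,q[0].round(0),q[1].round(0),end=' | ')
    print()
E
python3 - <<'E'
from h import *
tips(camera("wrist"))
push(.57,1.2)
c=camera("wrist"); cv2.imwrite("pics/wrist3.png",c["color"][:,:,::-1]); tips(c)
E
```

```text
0 [226. 261.] [250. 294.] | 1 [284. 244.] [285. 284.] | 2 [344. 256.] [321. 291.] | 3 [384. 293.] [347. 313.] | 4 [396. 340.] [355. 342.] | 5 [378. 385.] [345. 370.] | 
[(0.61, -0.07), (0.65, -0.04), (0.69, 0.06), (0.73, 0.48), (0.77, -0.38), (0.81, -0.42), (0.85, 0.74), (0.89, 1.7), (0.93, 2.12), (0.97, 2.61), (1.01, 2.85), (1.05, 0.75)] t 11.3583
0 [190. 296.] [228. 314.] | 1 [231. 258.] [253. 292.] | 2 [290. 243.] [289. 283.] | 3 [349. 258.] [325. 291.] | 4 [387. 295.] [349. 314.] | 5 [396. 344.] [355. 344.] |
```

View pics/wrist3.png

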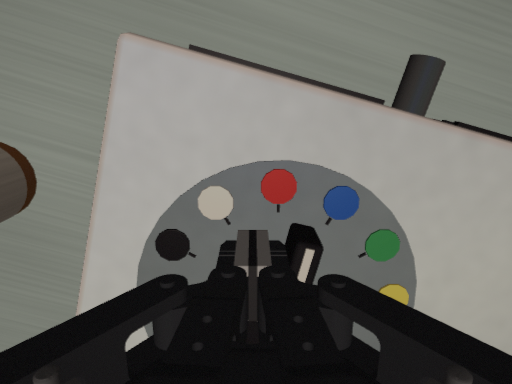

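The white line's tip is at about (308,245), between place 3 (290,243) and place 4 (349,258). It has not snapped yet, so I'll push on in finer steps.

```bash
python3 - <<'E'
from h import *
def tipx(c): # white line's outer end
    h=cv2.cvtColor(c["color"],cv2.COLOR_RGB2HSV); m=cv2.inRange(h,(0,0,120),(180,110,255)); k=np.zeros_like(m); k[243:275,292:400]=255
    v,u=np.nonzero(m&k); return [(int(u[v==r].min()),int(u[v==r].max()),int(r)) for r in sorted(set(v))[:9:4]]
th=1.05
for i in range(6):
    th=push(th,th+.03,step=.03); c=camera("wrist"); print(tipx(c)); 
    if th>1.13: break
sleep(.2); c=camera("wrist"); cv2.imwrite("pics/wrist4.png",c["color"][:,:,::-1]); tips(c)
E
```

```text
[(1.08, 0.04)] t 11.6583
[(318, 320, 252), (316, 325, 256), (315, 323, 260)]
[(1.11, 0.46)] t 11.9583
[(332, 332, 256), (329, 338, 260), (326, 335, 264)]
[(1.14, -0.38)] t 12.2583
[(328, 329, 255), (326, 335, 259), (324, 333, 263)]
0 [187. 303.] [226. 319.] | 1 [223. 262.] [249. 294.] | 2 [281. 243.] [284. 283.] | 3 [341. 252.] [320. 288.] | 4 [384. 287.] [347. 309.] | 5 [398. 335.] [357. 338.] |
```

View pics/wrist4.png

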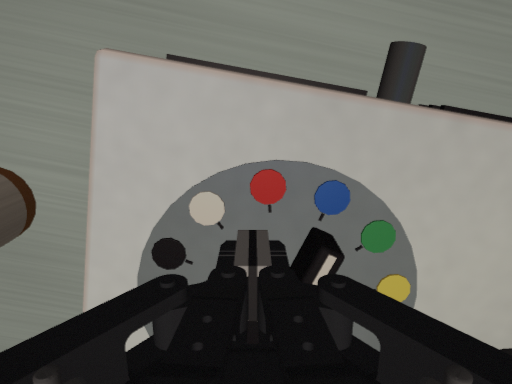

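The lever now aims at the blue dot, with its line's end at (333,257) and its place predicted at (341,252). The snap came at commanded 1.08, so the last click should come near 1.60–1.65. A further place would need about 2.1.

```bash
python3 - <<'E'
from h import *
th=push(1.14,1.57)
th=push(th,1.66,step=.03,fmax=6)
sleep(.3); c=camera("wrist"); tips(c)
p,R=place(th-.2); line_to(p,.1,R); p[2]=.2; line_to(p,.2,R)
c=camera("wrist"); cv2.imwrite("pics/wrist5.png",c["color"][:,:,::-1]); tips(c); print(current_time_s())
E
```

```text
[(1.18, -0.41), (1.22, -0.17), (1.26, -0.07), (1.3, 1.04), (1.34, 0.09), (1.38, 1.35), (1.42, 1.02), (1.46, 2.22), (1.5, 2.82), (1.54, 2.95), (1.57, 1.36)] t 15.3083
[(1.6, -0.1), (1.63, 0.08), (1.66, -0.29)] t 16.0583
0 [180. 350.] [220. 347.] | 1 [186. 302.] [225. 317.] | 2 [223. 261.] [249. 293.] | 3 [281. 241.] [284. 281.] | 4 [341. 251.] [320. 287.] | 5 [384. 286.] [347. 308.] | 
0 [217. 232.] [241. 234.] | 1 [229. 203.] [248. 216.] | 2 [255. 182.] [265. 204.] | 3 [289. 177.] [286. 201.] | 4 [320. 189.] [305. 208.] | 5 [340. 214.] [317. 224.] | 
17.525
```

View pics/wrist5.png

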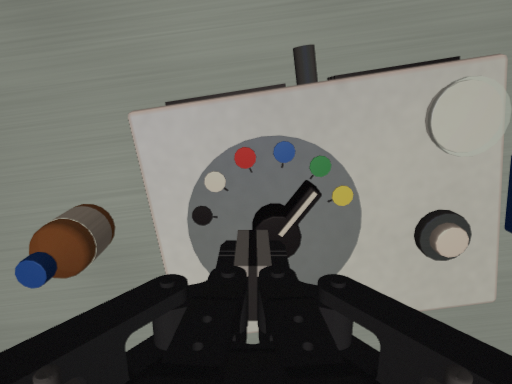

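The lever rests at the green click: its tip is at (318,190) against a predicted (320,189), aiming at the green dot (320,166). The finger is clear. The button is at (451,240), standing proud of its housing. I'll triangulate it and press.

```bash
python3 - <<'E'
from h import *
w=camera("wrist"); h=cv2.cvtColor(w["color"],cv2.COLOR_RGB2HSV)
k=np.zeros(h.shape[:2],np.uint8); cv2.circle(k,(451,240),24,255,-1)
m=cv2.inRange(h,(0,0,130),(180,120,255))&k; n,_,s,ce=cv2.connectedComponentsWithStats(m); i=1+np.argmax(s[1:,4]); print(ce[i],s[i])
sh=np.array([.5033,-.0734])
for z in(.085,.09,.095,.1,.105): print(z,ray(w,*ce[i],z).round(4),proj(w,[*sh,z]).round(1))
R=np.array(current_eef_rot())
move_pose([*sh,.14],R); z=.115; line_to([*sh,z],.1)
f0=current_wrist_force()[2]; log=[]; zc=None
while z>.076:
    z-=.001; line_to([*sh,z],.02); f=current_wrist_force()[2]-f0; log.append((round(z,3),round(float(current_tool_pos()[2]),4),round(float(f),1)))
    if f>14: break
print(log,current_time_s())
E
```

```text
[455.01804368 244.3665717 ] [ 436  227   40   38 1053]
0.085 [ 0.497  -0.0766] [451.4 237.8]
0.09 [ 0.4997 -0.0736] [454.9 240.3]
0.095 [ 0.5024 -0.0706] [458.6 242.9]
0.1 [ 0.505  -0.0676] [462.4 245.6]
0.105 [ 0.5077 -0.0647] [466.3 248.3]
[(0.114, 0.1144, 0.0), (0.113, 0.1131, 0.4), (0.112, 0.112, 0.1), (0.111, 0.1109, 0.4), (0.11, 0.1099, 0.1), (0.109, 0.109, -0.7), (0.108, 0.1079, -0.3), (0.107, 0.1069, 0.1), (0.106, 0.1059, -0.4), (0.105, 0.1049, 0.0), (0.104, 0.1039, 0.4), (0.103, 0.1029, 0.1), (0.102, 0.1019, 0.5), (0.101, 0.1009, 0.5), (0.1, 0.0999, 0.8), (0.099, 0.0989, 1.3), (0.098, 0.0979, 0.5), (0.097, 0.0969, 0.7), (0.096, 0.0959, 0.8), (0.095, 0.0949, 0.6), (0.094, 0.0939, -0.2), (0.093, 0.0929, 0.0), (0.092, 0.092, 1.2), (0.091, 0.091, 2.1), (0.09, 0.09, 2.1), (0.089, 0.089, 3.1), (0.088, 0.088, 3.3), (0.087, 0.087, 3.8), (0.086, 0.0861, 5.3), (0.085, 0.0858, 16.4)] 26.225
```

Contact came at z ≈ 0.092 and the hard stop at 0.086, which is the full 6 mm. I'll let it come up, retreat and check.

```bash
python3 - <<'E'
from h import *
sleep(.3); print(current_tool_pos()[2],current_wrist_force())
line_to([.5033,-.0734,.11],.05); line_to([.5033,-.0734,.2],.2); move_pose([.50,-.25,.30],np.array(current_eef_rot()))
sleep(.3); c=camera("top"); s=camera("scene"); print(current_time_s())
a=cv2.resize(c["color"][150:300,120:400],(784,420)); b=cv2.resize(s["color"][130:230,150:400],(784,180*784//784))
cv2.imwrite("pics/end.png",np.vstack([a,cv2.resize(s["color"][140:200,200:340],(784,170))])[:,:,::-1])
E
```

```text
0.085840977543703 [-2.09685237  0.36501506 16.25290113]
29.0
```

View pics/end.png

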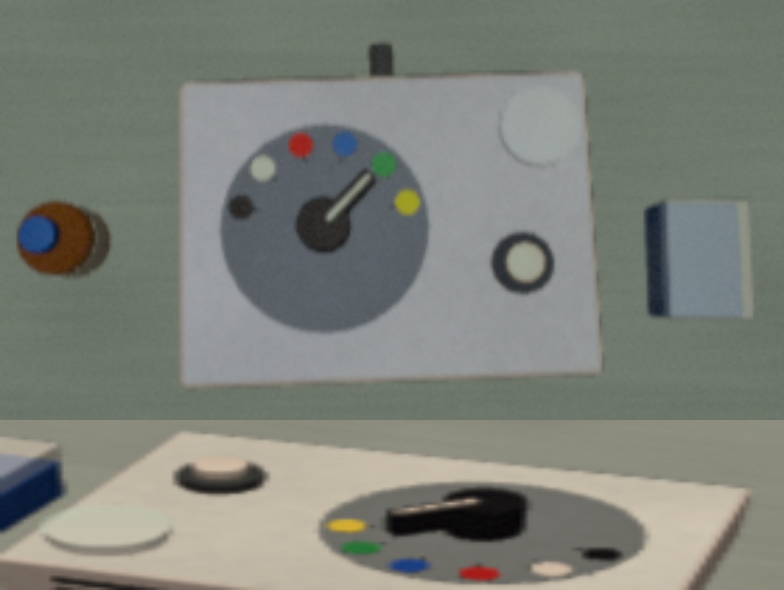

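The lever points at the green dot (384,163). The button at (525,262) is back up, and the dish, bottle and tip box have not moved.

```bash
python3 -c "
from station import *
print(finish_job())"
```

```text
the job is handed in; nothing more can be done
None
```

The selector rests in the click at the green dot; after that the shutter button was pressed its full 6 mm and came back up, the dish, bottle and tip box stayed put, and I handed the job in at about 29 s.

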